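Clear the clay box's lid and hold it open

ROBOT

A 6-joint arm with a two-finger parallel gripper is mounted at the origin on a cart in front of the work surface, level with it; the furniture and walls round the work are solid. World frame = base frame: x ahead of the robot, y to its left, z up, the work surface at z = 0. Lengths are in m, angles in degrees, forces in N, time in s.
With the tool pointing down it reaches from about 0.35 to 0.775 m from the base axis. Payload 7.3 kg.
Tool frame: the origin (TCP) lies at the very end of the fingers, on their centre line; the grasp point (between the pads) lies 19 mm behind it; z points along the fingers, y is the line along which they close (so a half turn about z gives the same grasp; the last joint's range is limited). The gripper opens to 92 mm and grips with 3 to 60 N. Pads are 19 mm wide; open, the fingers measure 130 mm over their backs; the gripper's body (75 mm by 190 mm) begins 47 mm behind the grasp point.
Start: joints at [-81.36, 19.595, 87.324, -0, 73.075, -8.365], TCP at [0.154, -0.502, 0.227] pointing down, gripper open.
Joint ranges: [-145.02, 145.02], [-44.19, 115.74], [2.07, 154.8], [-57.11, 237.11], [16.16, 152.29], [-177.93, 177.93]. Speed limits (degrees/s): [147.25, 147.25, 180, 180, 180, 180].

INTERFACE

Orientations are given as a 3x3 rotation matrix whose columns are the frame's x, y, z axes.
In Python, from plant import sense, get_image, calibration, job_done gives the robot as it stands.
- The arm moves only by the shell command python3 -m pendant 'ROWS' [OPENING]. ROWS is JSON, a list of rows, each a list of 2 entries, a list of its own where there are three numbers: the shift along the world's x, y, z each as a share of 0.2 m, from -1 to 1, then the turn, a rotation vector about the world's x, y, z each as a share of 6 degrees, from -1 to 1. A call has 1 to 20 rows; each row shifts and turns the commanded pose from where the row before left it; what a row does not reach is not made up. A row lasts 1/12 s, in which the tool goes at most 41.7 mm and 7.16 degrees, less where a joint would pass 70% of its speed; a pose out of reach is approached as far as the arm can. A call with a number of a shift or a turn outside -1 to 1 is refused whole. A call with a gripper value outside its range is refused whole. OPENING is the opening, from -1 (shut) to 1 (fully open), set as the call begins (- or left out, the last holds). The fingers move at their own pace and stop on an object; the grip force is fixed at half the most. Time passes only in rows, so rows that do not move let the fingers close. It gives the time, the measured TCP pose, the force, the opening and the grip force at its end, in the units of the state.
- sense(): the state, without advancing time (a new reading comes with each control period).
- get_image(name): name is "side" or "top" or "wrist"; returns the picture (480x640x3 uint8, red, green, blue); there is no depth.
- calibration(name): a dict with "fx", "fy", "cx", "cy" (pixels), "k1" (the pictures are not rectified: a ray, as slopes to the right and down, at radius r is drawn at 1 + k1 r^2 times it, then the intrinsics apply), "rvec" (rotation vector, rad) and "tvec" (3), from world to camera coordinates, as OpenCV has them. Camera axes: x right, y down, z forward; pixel columns grow to the right and rows downward; lengths in m; the calibration is good to about 2 mm. A picture is of the moment at which its call begins: read the wrist's pose just before it. calibration takes no time and is no camera call; for the wrist camera it gives the pose at the moment of the call.
- job_done(): hands the job in; it is judged then, once.
The state is a dict: "clock": time; "qpos": joint angles; "dq": joint speeds; "joint_torque": joint torques, N m; "eef_pos": TCP position; "orientation": TCP orientation; "wrist_force": force on the tool from outside, world axes, zero at the start; "wrist_torque": the same for the moment, N m; "finger_gap": opening from 0.0 (shut) to 1.0 (fully open); "finger_force": force on a finger pad.
Only numpy, scipy, OpenCV 4.12 (cv2) and the standard library are available. Lean on these libraries where they do the work, as an engineer would, in place of code of your own. Each camera call takes 0.05 s, during which the arm holds its last target. There are 200 camera calls.

TASK

The red brush has been left lying on the lid of the wooden clay box. Stand it in the brown mug, handle end down and let go of it, and then lift the box's lid, which has a knob at the front, to 60 degrees from closed and hold it still there for the potter: the lid falls shut if let go, so finish with the gripper still holding it. Leave the mug standing and do not disturb the other things on the table.

Things in the scene. Friction and masses are not known exactly. Their poses are not given: they have to be found in the camera images.
- brush: red-handled brush, 218 mm long, handle 16 x 16 mm, about 30 g; starts lying on the closed lid, roughly along it, handle end to the robot's left. Origin: its underside, halfway along. +y runs to the handle's end (109 mm away), z up as it lies. Only the part from y = -41 to +109 mm is solid: the bristles beyond cannot be gripped
- brush_butt (a point): end point of the brush's handle, on its centre line (109 mm along +y from the origin, 8 mm up)
- mug: loose brown glazed mug, hollow, 115 mm tall, 0.4 kg; 116 mm across outside, about 75 mm clear inside, inner floor 7 mm up. Origin: under the mug and handle together; the bowl's axis lies 18 mm towards +y, the handle reaches 77 mm to -y (the robot's right); z up
- mug_mouth (a point): centre of the mug's mouth, at rim height (115 mm up)
- box: wooden clay box fixed to the table, 160 mm (x) by 260 mm (y), walls 90 mm high, top of the closed lid 102 mm above the table. Origin: centre of its underside; -x is its front, where the knob is, +x its back, where the hinge is. Clay and a plaster mould lie inside
- lid (a joint): angle of the lid in rad: 0 closed, grows as the knob rises, to a stop at 1.9; 60 degrees is 1.047. The lid weighs about 0.35 kg, turns freely and falls shut from anything below about 85 degrees; about 2 N at the knob carries it
- lid_knob (a point): centre of the lid's dark wooden knob: 30 mm diameter, reaching 38 mm forward of the middle of the lid's front edge on a 16 mm neck; 188 mm before the hinge axis and 6 mm above it when closed. Pinch it from above, fingers closing along the box's y; it turns between them as the lid swings
- lid_hinge (a point): middle of the lid's hinge axis, at the back top edge of the box, 80 mm behind the box's origin and 90 mm above the table; the axis runs along the box's y. The lid swings up and back about it
- bottle: bystander, leave it alone: small dark brown glazed jug, 91 x 97 x 117 mm tall. Origin: centre of its underside
- weight: bystander, leave it alone: cream scale weight with a knob, 36 mm wide, 34 mm tall. Origin: centre of its underside
- kidney: bystander, leave it alone: black rubber kidney-shaped rib lying flat, 48 x 86 x 9 mm. Origin: centre of its underside
- loop: bystander, leave it alone: wooden-handled turning loop lying flat, 24 x 183 x 12 mm. Origin: centre of its underside
- bowl: bystander, leave it alone: pink bowl, 121 mm wide, 61 mm tall. Origin: centre of its underside
Mind the look-alikes: they are no part of the job. What is shaped like the brush but green is not meant. Leave any purple look-alike of the mug alone.

How it is judged (in metres and radians):
On the way, in this order (a step that is already met when the one before it is completed fails the run):
1. the brush stands in the mug, handle end down, released (horizontal distance between brush_butt and mug_mouth below 0.045 m and z of brush_butt in the frame of mug below 0.04 m and angle between brush's own y axis and vertical above 2.44 rad and angle between mug's own z axis and vertical below 0.15 rad and contact force between brush and the fingers below 0.05 N and linear speed of brush below 0.05 m/s), for 0.3 s.
2. the lid is raised past 50 degrees, held by the fingers (value of joint lid above 0.873 rad and contact force between lid and the fingers above 0.5 N), for 0.1 s.
At the end, for the whole second after the job is handed in: The lid is held still at 60 degrees (54 to 66) by the robot's fingers alone, which still touch it with over 0.5 N; the brush stands released in the upright mug, its handle end inside within 40 mm of the mug's underside, leaning no more than 40 degrees (all of step 1 and value of joint lid between 0.942 and 1.152 rad and velocity of joint lid between -0.05 and 0.05 rad/s and contact force between lid and the fingers above 0.5 N and contact force between lid and brush below 0.1 N and contact force between lid and mug below 0.1 N); the arm keeps its last pose, push and grip.
It fails at once if the lid is lifted (over 8 degrees) before the brush stands in the mug (value of joint lid above 0.14 rad and not (horizontal distance between brush_butt and mug_mouth below 0.045 m and z of brush_butt in the frame of mug below 0.04 m and angle between brush's own y axis and vertical above 2.44 rad and angle between mug's own z axis and vertical below 0.15 rad)).
It fails at once if the mug is knocked over (angle between mug's own z axis and vertical above 0.5 rad).
It fails at once if a bystander is disturbed: moved over 30 mm (distance of any of bottle, weight, kidney, loop, bowl from where it was at the start of the episode above 0.03 m).
It also fails if it takes over 59 s, if anything falls off the work surface, if the arm or the gripper's body presses on something with over 40 N, if the wrist force passes 120 N, or if a joint passes its speed limit or range.

## Working session

There is one attempt and no reset: what is moved stays moved. The work goes in short steps, Python scripts to look and compute and a shell command to move; the robot and the scene stay as the last step left them, time stands still between calls to the robot, and variables do not carry over. Pictures are saved under pics/ and viewed, at most 13 in all, crops included, and the job is handed in when it is done.

```bash
mkdir -p pics; cat > h.py <<'E'
import numpy as np, cv2, json
from plant import sense,get_image,calibration,job_done
def save(cam,name,crop=None,s=1):
    im=get_image(cam)[:,:,::-1]
    np.save(f'pics/{cam}.npy',im)
    if crop: x0,y0,x1,y1=crop; im=im[y0:y1,x0:x1]
    cv2.imwrite(f'pics/{name}.png',cv2.resize(im,None,fx=s,fy=s,interpolation=cv2.INTER_CUBIC))
def ray(c,u,v):
    xd,yd=(u-c['cx'])/c['fx'],(v-c['cy'])/c['fy']; x,y=xd,yd
    for _ in range(20):
        f=1+c['k1']*(x*x+y*y); x,y=xd/f,yd/f
    R=cv2.Rodrigues(np.array(c['rvec'],float))[0]; t=np.array(c['tvec'],float).ravel()
    return -R.T@t, R.T@np.array([x,y,1.])
def at_z(cam,u,v,z,c=None):
    o,d=ray(c or calibration(cam),u,v); return o+d*(z-o[2])/d[2]
def proj(cam,P,c=None):
    c=c or calibration(cam)
    R=cv2.Rodrigues(np.array(c['rvec'],float))[0]; p=R@np.array(P,float)+np.array(c['tvec'],float).ravel()
    x,y=p[:2]/p[2]; f=1+c['k1']*(x*x+y*y)
    return np.round([c['cx']+c['fx']*x*f,c['cy']+c['fy']*y*f],1)
def tri(c1,p1,c2,p2):
    o1,d1=ray(calibration(c1),*p1);o2,d2=ray(calibration(c2),*p2)
    A=np.c_[d1,-d2];s=np.linalg.lstsq(A,o2-o1,rcond=None)[0]
    a,b=o1+d1*s[0],o2+d2*s[1]; return (a+b)/2,np.linalg.norm(a-b)
E
python3 -c "
from h import *
np.set_printoptions(precision=4,suppress=True)
save('top','t0',None,1.25);save('side','s0',None,1.25)
for c in('top','side'):
  k=calibration(c);print(c,k,ray(k,320,240))
print(sense())"
```

```text
top {'fx': 451.99210673816265, 'fy': 451.99210673816265, 'cx': 315.28364566499795, 'cy': 238.97299205237192, 'k1': -0.012542082757129798, 'rvec': array([ 2.2027, -2.1899,  0.1006]), 'tvec': array([-0.0456,  0.5346,  1.2237])} (array([ 0.4482, -0.0157,  1.2586]), array([ 0.0675, -0.032 , -0.9973]))
side {'fx': 434.63440694579566, 'fy': 434.63440694579566, 'cx': 316.764137420482, 'cy': 238.36940179938057, 'k1': 0.023502720734051095, 'rvec': array([2.2842, 0.0494, 0.0072]), 'tvec': array([-0.5324,  0.0421,  1.3654])} (array([ 0.5455, -0.9865,  0.9374]), array([-0.0036,  0.7535, -0.6575]))
{'clock': 0.1, 'qpos': array([-81.3601,  19.6325,  87.3696,   0.0011,  73.0737,  -8.3657]), 'dq': array([-0.0437, -0.1032, -0.127 , -0.0516,  0.0318,  0.0256]), 'joint_torque': array([  0.0013, -43.2005, -24.4694,   0.0719,   0.0527,  -0.0001]), 'eef_pos': array([ 0.1535, -0.5017,  0.2261]), 'orientation': array([[ 0.9563,  0.2925, -0.0002],
       [ 0.2925, -0.9563,  0.0013],
       [ 0.0002, -0.0013, -1.    ]]), 'wrist_force': array([ 0.2947, -0.1013, -0.2224]), 'wrist_torque': array([ 0.0185, -0.043 ,  0.0258]), 'finger_force': 0.0, 'finger_gap': 1.0034062274262416}
```

View pics/t0.png

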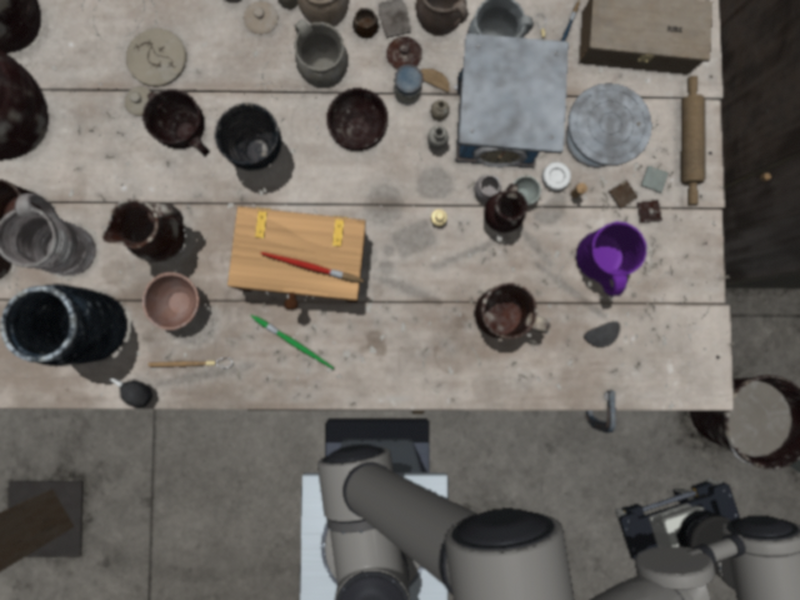

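View pics/s0.png

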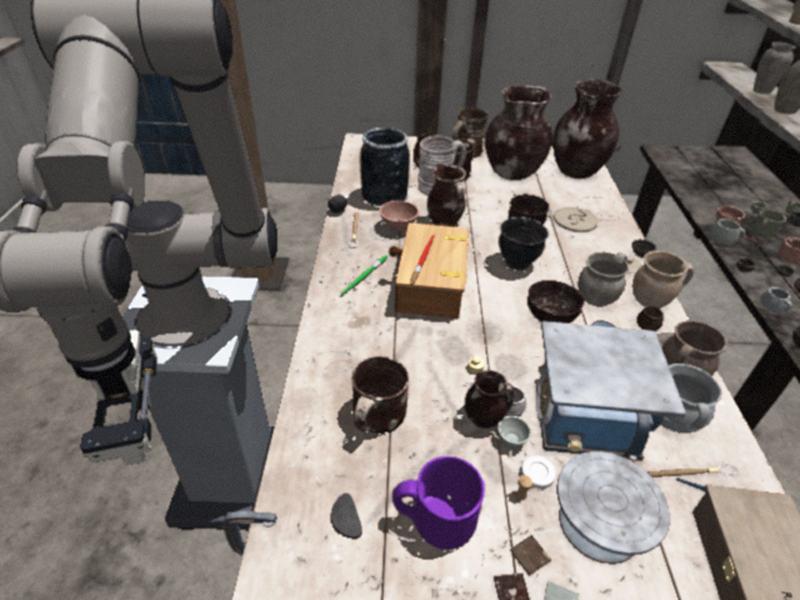

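The top view (×1.25) has two brushes. The red one lies on the lid from (262,254) to (358,280), and the green look-alike is at (253,318)-(332,367). It also has two mugs, brown at (505,312) and purple at (612,255). The task wants the red brush and the brown mug, so I'll confirm both in enlarged crops.

```bash
python3 -c "
import numpy as np,cv2
t=np.load('pics/top.npy');s=np.load('pics/side.npy')
r=lambda a,f:cv2.resize(a,None,fx=f,fy=f,interpolation=cv2.INTER_CUBIC)
a=r(t[155:255,175:305],6)   # 780x600
cv2.imwrite('pics/t1.png',a)
b=r(t[210:290,360:460],4);c=r(s[170:360,270:370],3)
o=np.zeros((570,720,3),np.uint8);o[:320,:400]=b;o[:570,410:710]=c
cv2.imwrite('pics/m1.png',o)"
```

```text
(no output)
```

View pics/t1.png

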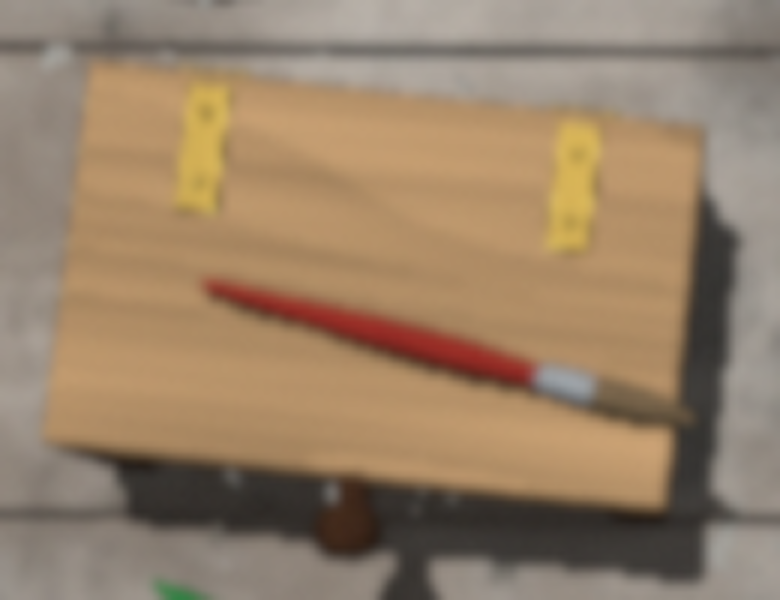

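View pics/m1.png

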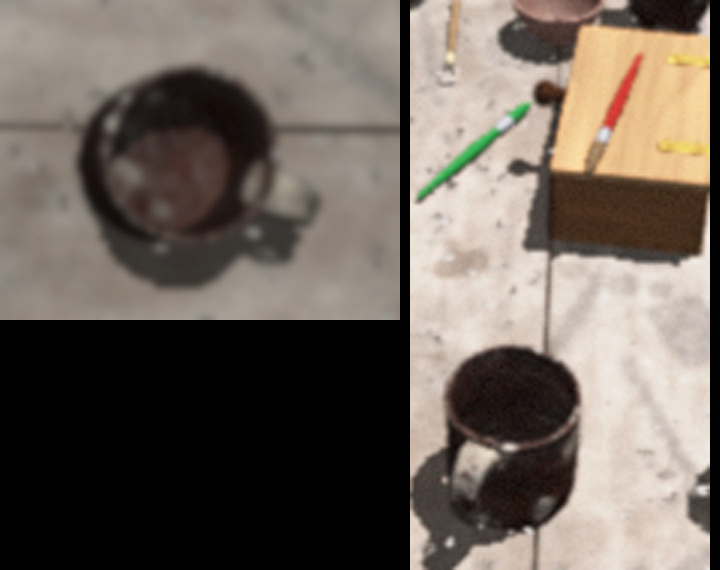

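The crops confirm the targets: red brush with its handle tip at top pixel (209.2,202.8) and bristle tip at (290,224.5), brown knob at (233,242.8), brown mug rim centre at (406.7,248.2). Next I'll turn these into positions.

```bash
python3 -c "
from h import *
np.set_printoptions(precision=4,suppress=True)
T=lambda x,y:(175+x/6-.4,155+y/6-.4)
S=lambda x,y:(270+(x-410)/3-.33,170+y/3-.33)
a=at_z('top',*T(205,287),.110);b=at_z('top',*T(690,417),.110);f=at_z('top',*T(535,378),.110)
print('brush',a,b,np.linalg.norm(a-b),'ferrule',f,np.degrees(np.arctan2((a-b)[1],(a-b)[0])))
print('butt side tri',tri('top',T(205,287),'side',S(640,55)))
C=[at_z('top',*T(*p),.102) for p in((90,62),(45,438),(665,510),(703,128))]
for p in C:print('corner',p)
print('sizes',[np.linalg.norm(C[i]-C[(i+1)%4]) for i in range(4)])
print('knob',at_z('top',*T(348,527),.096),tri('top',T(348,527),'side',S(547,93)))
print('mug',at_z('top',360+187/4-.4,210+153/4-.4,.115),tri('top',(360+187/4-.4,210+153/4-.4),'side',S(513,397)))
print('weight',at_z('top',440/1.25,217/1.25,.03),'bottle',at_z('top',505/1.25,205/1.25,.1),'bottle0')
"
```

```text
brush [0.6202 0.2317 0.11  ] [0.5661 0.0252 0.11  ] 0.21350891013369003 ferrule [0.5823 0.0912 0.11  ] 75.3345945185121
butt side tri (array([0.6211, 0.2317, 0.1103]), np.float64(0.0019786351766711585))
corner [0.7186 0.2849 0.102 ]
corner [0.556 0.3   0.102]
corner [0.527  0.0358 0.102 ]
corner [0.6923 0.021  0.102 ]
sizes [np.float64(0.16335037185766182), np.float64(0.2658071204716365), np.float64(0.16595964073855163), np.float64(0.265258630711976)]
knob [0.5192 0.1715 0.096 ] (array([0.5197, 0.1714, 0.0972]), np.float64(0.001136950281409768))
mug [ 0.5071 -0.2725  0.115 ] (array([ 0.5076, -0.2738,  0.1089]), np.float64(0.0004499019466610968))
weight [ 0.7156 -0.1427  0.03  ] bottle [ 0.7272 -0.2717  0.1   ] bottle0
```

```bash
python3 -m pendant '[[[0.108,0.151,0],[0,0,0.486]],[[0.108,0.151,0],[0,0,0.486]],[[0.108,0.151,0],[0,0,0.486]],[[0.108,0.151,0],[0,0,0.486]],[[0.108,0.151,0],[0,0,0.486]],[[0.108,0.151,0],[0,0,0.486]],[[0.108,0.151,0],[0,0,0.486]],[[0.108,0.151,0],[0,0,0.486]],[[0.108,0.151,0],[0,0,0.486]],[[0.108,0.151,0],[0,0,0.486]],[[0.108,0.151,0],[0,0,0.486]],[[0.108,0.151,0],[0,0,0.486]],[[0.108,0.151,0],[0,0,0.486]],[[0.108,0.151,0],[0,0,0.486]],[[0.108,0.151,0],[0,0,0.486]],[[0.108,0.151,0],[0,0,0.486]],[[0.108,0.151,0],[0,0,0.486]],[[0.108,0.151,0],[0,0,0.486]],[[0.108,0.151,0],[0,0,0.486]],[[0.108,0.151,0],[0,0,0.486]]]' 0; python3 -m pendant '[[[0,0,0],[0,0,0]],[[0,0,0],[0,0,0]]]'; python3 -c "
from h import *
s=sense();print(s['qpos'],s['eef_pos'],s['orientation'],s['wrist_force'])
c=calibration('wrist');save('wrist','w0');
for P in((.6202,.2317,.11),(.586,.1014,.11),(.5661,.0252,.11)):print(proj('wrist',P,c))"
```

```text
clock: 1.77
eef_pos: [0.5861, 0.1037, 0.2263]
orientation: [[0.251, 0.968, -0.001], [0.968, -0.251, -0.0], [-0.0, -0.001, -1.0]]
wrist_force: [0.2, -0.8, 0.1]
finger_gap: 0.497
finger_force: 0.0
clock: 1.93
eef_pos: [0.5857, 0.1035, 0.2255]
orientation: [[0.251, 0.968, -0.002], [0.968, -0.251, -0.0], [-0.001, -0.002, -1.0]]
wrist_force: [0.6, -0.2, -0.2]
finger_gap: 0.498
finger_force: 0.0
[ 2.64812622e+00  2.71159115e+01  7.57610669e+01 -5.82525157e-03
  7.72281663e+01  1.71657332e+01] [0.58567045 0.10353821 0.22545358] [[ 2.50655076e-01  9.68074733e-01 -1.82857806e-03]
 [ 9.68076251e-01 -2.50655816e-01 -1.83834723e-04]
 [-6.36309478e-04 -1.72412389e-03 -9.99998311e-01]] [ 0.56112409 -0.22914883 -0.18040463]
[321.4  34.4]
[320.6 244.3]
[320.3 345.1]
```

View pics/w0.png

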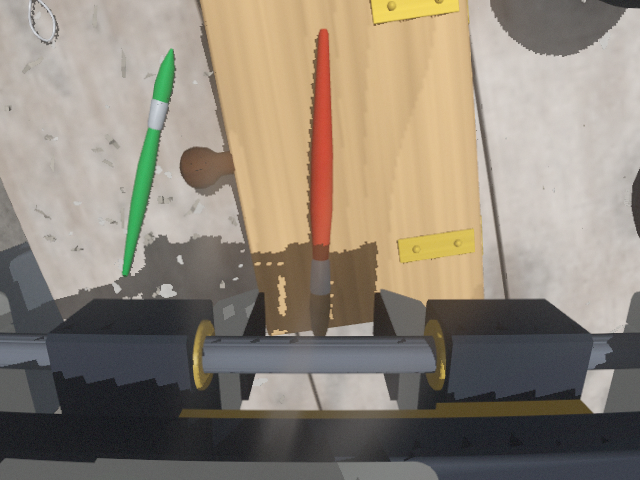

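The wrist view shows the red brush centred on column 320, from its butt at (323,30) to the ferrule at (320,260). That matches the projections, so I'm descending to grip it.

```bash
python3 -m pendant '[[[0,-0.01,-0.13],[0,0,0]],[[0,0,-0.13],[0,0,0]],[[0,0,-0.13],[0,0,0]],[[0,0,-0.13],[0,0,0]],[[0,0,-0.025],[0,0,0]],[[0,0,-0.025],[0,0,0]],[[0,0,-0.025],[0,0,0]],[[0,0,0],[0,0,0]],[[0,0,0],[0,0,0]]]' 0; python3 -m pendant '[[[0,0,0],[0,0,0]],[[0,0,0],[0,0,0]],[[0,0,0],[0,0,0]],[[0,0,0],[0,0,0]],[[0,0,0],[0,0,0]],[[0,0,0],[0,0,0]]]' -1
```

```text
clock: 2.73
eef_pos: [0.5862, 0.0998, 0.109]
orientation: [[0.254, 0.967, 0.002], [0.967, -0.254, 0.0], [0.001, 0.002, -1.0]]
wrist_force: [-0.3, 0.1, -0.2]
finger_gap: 0.5
finger_force: 0.0
clock: 3.23
eef_pos: [0.5856, 0.1, 0.1079]
orientation: [[0.253, 0.967, 0.0], [0.967, -0.253, -0.0], [0.0, 0.0, -1.0]]
wrist_force: [-0.3, -0.5, 0.5]
finger_gap: 0.166
finger_force: 30.0
```

```bash
python3 -m pendant '[[[0,0,0.05],[0,0,0]],[[0,0,0.1],[0,0,0]],[[0,0,0.19],[0,0,0]],[[0,0,0.19],[0,0,0]],[[0,0,0.19],[0,0,0]],[[0,0,0.19],[0,0,0]],[[0,0,0.19],[0,0,0]]]'
python3 -m pendant '[[[-0.02,-0.164,0],[0,0,0.972]],[[-0.02,-0.164,0],[0,0,0.972]],[[-0.02,-0.164,0],[0,0,0.972]],[[-0.02,-0.164,0],[0,0,0.972]],[[-0.02,-0.164,0],[0,0,0.972]],[[-0.02,-0.164,0],[0,0,0.972]],[[-0.02,-0.164,0],[0,0,0.972]],[[-0.02,-0.164,0],[0,0,0.972]],[[-0.02,-0.164,0],[0,0,0.972]],[[-0.02,-0.164,0],[0,0,0.972]],[[-0.02,-0.164,0],[0,0,0.972]],[[-0.02,-0.164,0],[0,0,0.972]],[[0,0,0],[0,0,0]],[[0,0,0],[0,0,0]]]'
python3 -m pendant '[[[0,0,0],[-0.56,-0.81,0]],[[0,0,0],[-0.56,-0.81,0]],[[0,0,0],[-0.56,-0.81,0]],[[0,0,0],[-0.56,-0.81,0]],[[0,0,0],[-0.56,-0.81,0]],[[0,0,0],[-0.56,-0.81,0]],[[0,0,0],[-0.56,-0.81,0]],[[0,0,0],[-0.56,-0.81,0]],[[0,0,0],[-0.56,-0.81,0]],[[0,0,0],[-0.56,-0.81,0]],[[0,0,0],[-0.56,-0.81,0]],[[0,0,0],[0,0,0]],[[0,0,0],[0,0,0]],[[0,0,0],[0,0,0]]]'
python3 -c "
from h import *
s=sense();print(s['qpos'])
R=s['orientation'];p=s['eef_pos'];a=p-.002*R[:,2]
for o in (.137,.0,-.08): P=a+o*R[:,0];print(P,proj('top',P),proj('side',P))
t=get_image('top')[:,:,::-1];s=get_image('side')[:,:,::-1]
r=lambda a:cv2.resize(a,None,fx=2.5,fy=2.5,interpolation=cv2.INTER_CUBIC)
cv2.imwrite('pics/b1.png',np.hstack([r(t[160:320,350:490]),r(s[160:320,230:390])]))"
```

```text
clock: 3.82
eef_pos: [0.5849, 0.0999, 0.3306]
orientation: [[0.253, 0.967, 0.001], [0.967, -0.253, -0.0], [0.0, 0.001, -1.0]]
wrist_force: [0.9, -0.2, -0.2]
finger_gap: 0.165
finger_force: 30.0
clock: 4.98
eef_pos: [0.5369, -0.2952, 0.3277]
orientation: [[-0.82, 0.572, -0.0], [0.572, 0.82, 0.0], [0.001, 0.0, -1.0]]
wrist_force: [-0.3, 0.8, -0.6]
finger_gap: 0.165
finger_force: 30.0
clock: 6.15
eef_pos: [0.5271, -0.3032, 0.3709]
orientation: [[-0.469, 0.544, 0.696], [0.325, 0.839, -0.436], [-0.821, 0.021, -0.571]]
wrist_force: [0.9, -0.1, -0.0]
finger_gap: 0.166
finger_force: 30.0
[-4.09609690e+01 -5.12445372e-02  1.10589768e+02  2.68563905e+01
  1.62564783e+01 -1.19514943e+02]
[ 0.46142148 -0.25771843  0.25953437] [414.4 265.1] [284.3 252.4]
[ 0.52573041 -0.30227798  0.37199684] [450.1 232.1] [312.3 228. ]
[ 0.56328307 -0.32829815  0.43766836] [475.  208.9] [332.  210.8]
```

View pics/b1.png

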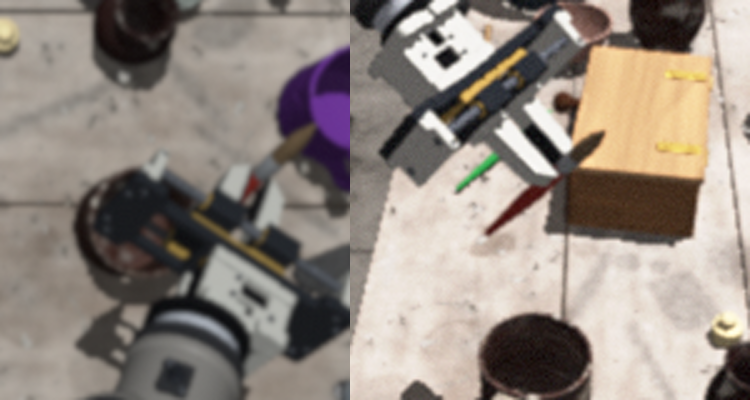

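The side view shows the brush held well, butt at full-image pixel (284.8,253) where predicted. Joint 5 hit its limit though, so I'll approach from the side by yawing the tool left.

```bash
python3 -m pendant '[[[0,0,0],[0,0,0.963]],[[0,0,0],[0,0,0.963]],[[0,0,0],[0,0,0.963]],[[0,0,0],[0,0,0.963]],[[0,0,0],[0,0,0.963]],[[0,0,0],[0,0,0.963]],[[0,0,0],[0,0,0.963]],[[0,0,0],[0,0,0.963]],[[0,0,0],[0,0,0.963]],[[0,0,0],[0,0,0]],[[0,0,0],[0,0,0]],[[0,0,0],[0,0,0]]]'
python3 -c "
from h import *
print(sense()['qpos'])"
```

```text
clock: 7.25
eef_pos: [0.5367, -0.3002, 0.3855]
orientation: [[-0.612, -0.181, 0.769], [-0.08, 0.983, 0.167], [-0.786, 0.041, -0.616]]
wrist_force: [0.3, -0.5, -0.9]
finger_gap: 0.167
finger_force: 30.0
[ -60.04103111   10.87735455   93.36763276   54.3249459    67.44725991
 -177.79772275]
```

```bash
cat > k.py <<'E'
import numpy as np
from scipy.spatial.transform import Rotation as Ro
from scipy.optimize import least_squares
Q=np.array([[-81.3601,19.6325,87.3696,.0011,73.0737,-8.3657],[2.648,27.116,75.761,-.006,77.228,17.166],[-40.961,-.0512,110.590,26.856,16.256,-119.515],[-60.041,10.877,93.368,54.325,67.447,-177.798]])
P=np.array([[.1535,-.5017,.2261],[.58567,.10354,.22545],[.5271,-.3032,.3709],[.5367,-.3002,.3855]])
Rr=np.array([[[.9563,.2925,0],[.2925,-.9563,0],[0,0,-1]],[[.2507,.968,0],[.968,-.2507,0],[0,0,-1]],[[-.469,.544,.696],[.325,.839,-.436],[-.821,.021,-.571]],[[-.612,-.181,.769],[-.08,.983,.167],[-.786,.041,-.616]]])
def rot(q): return Ro.from_euler('ZYZYZ',[q[0],q[1]+q[2],q[3],q[4],q[5]],degrees=True).as_matrix()
def fk(q,k):
    h,L2,L3,e3,L6,d,a1=k
    A=Ro.from_euler('ZY',[q[0],q[1]],degrees=True).as_matrix();B=Ro.from_euler('ZY',[q[0],q[1]+q[2]],degrees=True).as_matrix()
    R=rot(q);Z=Ro.from_euler('Z',q[0],degrees=True).as_matrix()
    return Z@[a1,d,h]+A[:,2]*L2+B@[e3,0,L3]+R[:,2]*L6
def res(k): return np.r_[np.ravel([fk(q,k)-p for q,p in zip(Q,P)]),.01*(k-k0)]
k0=np.array([.3,.4,.4,0,.25,.08,0])
s=least_squares(res,k0);K=s.x
for _ in range(30):
    k0=K; K=least_squares(res,K).x
C=rot(Q[0]).T@Rr[0]
if __name__=='__main__':
    np.set_printoptions(precision=4,suppress=True)
    print(K,np.abs(res(K)[:12]).max())
    for q,R in zip(Q,Rr): print((rot(q).T@R).round(3).tolist())
lo=np.array([-145,-44,2.1,-57,16.2,-177.9]);hi=np.array([145,115.7,154.8,237,152.2,177.9])
def ik(p,R,q0):
    f=lambda q:np.r_[(fk(q,K)-p)*10,((rot(q)@C)-R).ravel()]
    r=least_squares(f,np.clip(q0,lo+1,hi-1),bounds=(lo,hi)); return r.x,np.linalg.norm(r.fun)
E
cat > plan.py <<'E'
from k import *
np.set_printoptions(precision=1,suppress=True)
M=np.array([.5073,-.273,0])
def goal(psi,lean,z,rad=-.022,g=.137,flip=0):
    u=np.array([np.cos(np.radians(psi)),np.sin(np.radians(psi)),0]);e=np.array([0,0,1.]);l=np.radians(lean)
    d=-np.sin(l)*u-np.cos(l)*e;zt=np.cos(l)*u-np.sin(l)*e
    R=np.c_[d,np.cross(zt,d),zt]
    return M+rad*u+z*e+.002*zt-g*d,R
if __name__=='__main__':
  for lean in(25,30,35):
    for psi in(-40,-30,-20,-10,0,10):
      q=Q[3]
      for z in(.2,.15,.1,.06,.03):
        p,R=goal(psi,lean,z); q,e=ik(p,R,q)
      print(lean,psi,q,round(e,4))
E
python3 k.py; python3 plan.py
```

```text
Traceback (most recent call last):
  File "k.py", line 15, in <module>
    s=least_squares(res,k0);K=s.x
  File "k.py", line 13, in res
    def res(k): return np.r_[np.ravel([fk(q,k)-p for q,p in zip(Q,P)]),.01*(k-k0)]
                                       ~~^^^^^
  File "k.py", line 11, in fk
    R=rot(q);Z=Ro.from_euler('Z',q[0],degrees=True).as_matrix()
  File "k.py", line 7, in rot
    def rot(q): return Ro.from_euler('ZYZYZ',[q[0],q[1]+q[2],q[3],q[4],q[5]],degrees=True).as_matrix()
                       ~~~~~~~~~~~~~^^^^^^^^^^^^^^^^^^^^^^^^^^^^^^^^^^^^^^^^^^^^^^^^^^^^^^
  File "scipy/spatial/transform/_rotation.pyx", line 1413, in scipy.spatial.transform._rotation.Rotation.from_euler
ValueError: Expected axis specification to be a non-empty string of upto 3 characters, got ZYZYZ
Traceback (most recent call last):
  File "plan.py", line 1, in <module>
    from k import *
  File "k.py", line 15, in <module>
    s=least_squares(res,k0);K=s.x
  File "k.py", line 13, in res
    def res(k): return np.r_[np.ravel([fk(q,k)-p for q,p in zip(Q,P)]),.01*(k-k0)]
                                       ~~^^^^^
  File "k.py", line 11, in fk
    R=rot(q);Z=Ro.from_euler('Z',q[0],degrees=True).as_matrix()
  File "k.py", line 7, in rot
    def rot(q): return Ro.from_euler('ZYZYZ',[q[0],q[1]+q[2],q[3],q[4],q[5]],degrees=True).as_matrix()
                       ~~~~~~~~~~~~~^^^^^^^^^^^^^^^^^^^^^^^^^^^^^^^^^^^^^^^^^^^^^^^^^^^^^^
  File "scipy/spatial/transform/_rotation.pyx", line 1413, in scipy.spatial.transform._rotation.Rotation.from_euler
ValueError: Expected axis specification to be a non-empty string of upto 3 characters, got ZYZYZ
```

```bash
sed -i "s/^def rot.*/def rot(q): return (Ro.from_euler('ZYZ',[q[0],q[1]+q[2],q[3]],degrees=True)*Ro.from_euler('YZ',[q[4],q[5]],degrees=True)).as_matrix()/" k.py; python3 k.py; python3 plan.py 2>&1 | tail -20
```

```text
[ 0.223   0.5063  0.3797  0.0466  0.3182  0.0764 -0.0001] 2.8813320329335035e-05
[[0.0, -1.0, -0.001], [1.0, 0.0, -0.0], [0.0, -0.001, 1.0]]
[[-0.0, -1.0, -0.002], [1.0, -0.0, 0.001], [-0.001, -0.002, 1.0]]
[[-0.0, -1.0, -0.001], [1.0, 0.0, 0.0], [0.0, 0.0, 1.0]]
[[-0.0, -1.0, 0.0], [0.999, -0.0, -0.0], [0.0, 0.0, 0.999]]
25 -40 [ -45.    18.9  117.9   85.    16.2 -177.9] 0.6444
25 -30 [ -44.    18.9  117.    79.8   16.2 -177.9] 0.5797
25 -20 [ -42.9   19.   116.4   74.6   16.2 -177.9] 0.5676
25 -10 [ -45.3   19.6  114.5   67.6   23.6 -177.9] 0.6003
25 0 [ -48.2   21.   111.1   60.7   33.4 -177.9] 0.6446
25 10 [ -50.2   23.   106.7   54.6   43.2 -177.9] 0.6975
30 -40 [ -44.9   20.6  116.6   84.9   16.2 -177.9] 0.5499
30 -30 [ -43.8   20.6  115.7   79.4   16.2 -177.9] 0.4733
30 -20 [ -42.5   20.6  115.    74.    16.2 -177.9] 0.4537
30 -10 [ -44.5   21.1  113.2   66.8   23.1 -177.9] 0.4863
30 0 [ -47.    22.3  109.9   59.7   32.5 -177.9] 0.532
30 10 [ -48.6   24.1  105.7   53.4   41.8 -177.9] 0.5878
35 -40 [-29.3  23.5 109.6 -57.   16.2 -24.6] 0.4283
35 -30 [ -43.5   22.3  114.4   79.    16.2 -177.9] 0.3722
35 -20 [ -42.2   22.3  113.7   73.4   16.2 -177.9] 0.3409
35 -10 [ -43.8   22.7  112.    66.1   22.7 -177.9] 0.3729
35 0 [ -45.9   23.7  108.8   58.7   31.7 -177.9] 0.4199
35 10 [ -47.2   25.2  104.8   52.2   40.6 -177.9] 0.4782
```

```bash
cat > plan2.py <<'E'
from plan import *
F=np.diag([-1,-1,1])
for lean in(20,25):
    for psi in range(-10,121,10):
      p,R=goal(psi,lean,.03);R=R@F;best=None
      for q4 in(30,70,110,160):
       for q6 in(-60,0,60):
        q,e=ik(p,R,[-50,20,100,q4,60,q6])
        if e<1e-3 and (best is None or abs(q[5])<abs(best[5])):best=q
      print(lean,psi,best, None if best is None else p.round(3))
E
python3 plan2.py
```

```text
20 -10 [-56.8  33.2 133.4 128.4  61.2 -78.8] [ 0.5 -0.3  0.2]
20 0 [-61.5  34.  128.6 111.4  62.6 -72.6] [ 0.5 -0.3  0.2]
20 10 [-64.3  35.3 122.5  96.7  65.7 -66.5] [ 0.5 -0.3  0.2]
20 20 [-65.4  37.3 115.6  84.5  70.3 -61.1] [ 0.5 -0.3  0.2]
20 30 [-65.4  39.6 108.2  74.6  76.  -56.9] [ 0.5 -0.3  0.2]
20 40 [-64.4  42.3 100.4  66.6  82.6 -53.8] [ 0.5 -0.3  0.2]
20 50 [-62.9  45.3  92.5  59.9  89.6 -51.7] [ 0.5 -0.3  0.2]
20 60 [-60.8  48.4  84.4  54.3  97.  -50.6] [ 0.5 -0.2  0.2]
20 70 [-58.4  51.7  76.3  49.4 104.5 -50.4] [ 0.5 -0.2  0.2]
20 80 [-55.8  54.9  68.3  45.  112.1 -51. ] [ 0.5 -0.2  0.2]
20 90 [-52.9  58.2  60.4  40.6 119.7 -52.5] [ 0.5 -0.2  0.2]
20 100 [-49.9  61.4  52.9  36.  127.  -55.2] [ 0.5 -0.2  0.2]
20 110 [-46.8  64.4  45.8  30.8 133.9 -59.3] [ 0.5 -0.2  0.2]
20 120 [-43.6  67.1  39.5  24.2 140.1 -65.2] [ 0.5 -0.2  0.2]
25 -10 [-54.1  30.2 130.1 126.5  51.9 -72.5] [ 0.5 -0.3  0.2]
25 0 [-58.6  31.3 125.9 109.3  55.1 -66.1] [ 0.5 -0.3  0.2]
25 10 [-61.3  32.9 120.5  94.6  59.5 -60.5] [ 0.5 -0.3  0.2]
25 20 [-62.6  35.  114.3  82.6  65.  -56. ] [ 0.5 -0.3  0.2]
25 30 [-62.8  37.4 107.6  72.8  71.4 -52.7] [ 0.5 -0.3  0.2]
25 40 [-62.2  40.1 100.4  64.8  78.3 -50.6] [ 0.5 -0.2  0.2]
25 50 [-60.9  43.   93.1  58.1  85.5 -49.4] [ 0.5 -0.2  0.2]
25 60 [-59.1  46.   85.6  52.4  92.9 -49.2] [ 0.5 -0.2  0.2]
25 70 [-57.   49.1  78.2  47.3 100.3 -49.7] [ 0.5 -0.2  0.2]
25 80 [-54.5  52.2  70.8  42.6 107.7 -51.2] [ 0.5 -0.2  0.2]
25 90 [-51.9  55.2  63.7  38.  114.9 -53.5] [ 0.5 -0.2  0.2]
25 100 [-49.1  58.1  57.   33.1 121.7 -56.9] [ 0.5 -0.2  0.2]
25 110 [-46.2  60.7  50.8  27.6 128.1 -61.6] [ 0.5 -0.2  0.2]
25 120 [-43.2  63.1  45.4  21.1 133.6 -67.8] [ 0.5 -0.2  0.2]
```

The kinematic model fits. The present grasp does work at q6 ≈ +130, with the tool pointing left-forward, so the wrist has to wind the other way. I'll level the tool first.

```bash
python3 -m pendant '[[[0,0,0],[-0.205,0.941,0]],[[0,0,0],[-0.205,0.941,0]],[[0,0,0],[-0.205,0.941,0]],[[0,0,0],[-0.205,0.941,0]],[[0,0,0],[-0.205,0.941,0]],[[0,0,0],[-0.205,0.941,0]],[[0,0,0],[-0.205,0.941,0]],[[0,0,0],[-0.205,0.941,0]],[[0,0,0],[-0.205,0.941,0]],[[0,0,0],[0,0,0]],[[0,0,0],[0,0,0]]]'
python3 -m pendant '[[[0,0,0],[0,0,-1]],[[0,0,0],[0,0,-1]],[[0,0,0],[0,0,-1]],[[0,0,0],[0,0,-1]],[[0,0,0],[0,0,-1]],[[0,0,0],[0,0,-1]],[[0,0,0],[0,0,-1]],[[0,0,0],[0,0,-1]],[[0,0,0],[0,0,-1]],[[0,0,0],[0,0,-1]],[[0,0,0],[0,0,-1]],[[0,0,0],[0,0,-1]],[[0,0,0],[0,0,-1]],[[0,0,0],[0,0,-1]],[[0,0,0],[0,0,-1]],[[0,0,0],[0,0,-1]],[[0,0,0],[0,0,-1]],[[0,0,0],[0,0,-1]],[[0,0,0],[0,0,-1]],[[0,0,0],[0,0,0]]]'
python3 -c "
from h import *
print(sense()['qpos'])"
```

```text
clock: 8.17
eef_pos: [0.5379, -0.2996, 0.3854]
orientation: [[-0.986, -0.167, 0.001], [-0.167, 0.986, 0.001], [-0.001, 0.001, -1.0]]
wrist_force: [-0.5, 0.2, -0.3]
finger_gap: 0.166
finger_force: 30.0
clock: 9.83
eef_pos: [0.5358, -0.301, 0.3874]
orientation: [[0.256, 0.967, 0.002], [0.967, -0.256, -0.0], [0.0, 0.002, -1.0]]
wrist_force: [0.2, -0.1, -0.1]
finger_gap: 0.161
finger_force: 30.0
[-3.64997804e+01  2.67606155e+01  5.16636538e+01  5.52446475e-02
  1.01463236e+02 -2.16773810e+01]
```

```bash
python3 -m pendant '[[[0,0,0],[0,0,-0.986]],[[0,0,0],[0,0,-0.986]],[[0,0,0],[0,0,-0.986]],[[0,0,0],[0,0,-0.986]],[[0,0,0],[0,0,-0.986]],[[0,0,0],[0,0,-0.986]],[[0,0,0],[0,0,-0.986]],[[0,0,0],[0,0,-0.986]],[[0,0,0],[0,0,-0.986]],[[0,0,0],[0,0,-0.986]],[[0,0,0],[0,0,-0.986]],[[0,0,0],[0,0,-0.986]],[[0,0,0],[0,0,-0.986]],[[0,0,0],[0,0,-0.986]],[[0,0,0],[0,0,-0.986]],[[0,0,0],[0,0,-0.986]],[[0,0,0],[0,0,-0.986]],[[0,0,0],[0,0,-0.986]],[[0,0,0],[0,0,-0.986]],[[0,0,0],[0,0,-0.986]]]' >/dev/null
python3 -m pendant '[[[0,0,0],[0,0,-0.986]],[[0,0,0],[0,0,-0.986]],[[0,0,0],[0,0,-0.986]],[[0,0,0],[0,0,-0.986]],[[0,0,0],[0,0,-0.986]],[[0,0,0],[0,0,-0.986]],[[0,0,0],[0,0,-0.986]],[[0,0,0],[0,0,-0.986]],[[0,0,0],[0,0,-0.986]],[[0,0,0],[0,0,-0.986]],[[0,0,0],[0,0,-0.986]],[[0,0,0],[0,0,-0.986]],[[0,0,0],[0,0,-0.986]],[[0,0,0],[0,0,0]]]'
python3 -m pendant '[[[0,0,0],[0.853,-0.493,0]],[[0,0,0],[0.853,-0.493,0]],[[0,0,0],[0.853,-0.493,0]],[[0,0,0],[0.853,-0.493,0]],[[0,0,0],[0.853,-0.493,0]],[[0,0,0],[0.853,-0.493,0]],[[0,0,0],[0.853,-0.493,0]],[[0,0,0],[0.853,-0.493,0]],[[0,0,0],[0.853,-0.493,0]],[[0,0,0],[0.853,-0.493,0]],[[0,0,0],[0.853,-0.493,0]],[[0,0,0],[0,0,0]],[[0,0,0],[0,0,0]],[[0,0,0],[0,0,0]]]'
python3 -c "
from plan import *
from h import sense
np.set_printoptions(precision=4,suppress=True)
s=sense();print(s['qpos'])
for z in(.15,.03):
  p,R=goal(60,25,z);print(p,(p-s['eef_pos'])/.2)
print(R)"
```

```text
clock: 12.67
eef_pos: [0.5361, -0.301, 0.3873]
orientation: [[-0.497, -0.867, 0.003], [-0.867, 0.497, 0.001], [-0.002, -0.002, -1.0]]
wrist_force: [-0.3, 0.4, -0.3]
finger_gap: 0.166
finger_force: 30.0
clock: 13.83
eef_pos: [0.537, -0.3009, 0.3879]
orientation: [[-0.205, -0.867, 0.455], [-0.372, 0.499, 0.783], [-0.905, -0.009, -0.425]]
wrist_force: [-0.0, 0.2, -0.5]
finger_gap: 0.162
finger_force: 30.0
[-60.9882  36.8365  62.1186  57.6774 113.1042 156.6826]
[ 0.5262 -0.2403  0.2733] [-0.054   0.3029 -0.573 ]
[ 0.5262 -0.2403  0.1533] [-0.054   0.3029 -1.173 ]
[[-0.2113 -0.866   0.4532]
 [-0.366   0.5     0.7849]
 [-0.9063  0.     -0.4226]]
```

```bash
python3 -m pendant '[[[-0.0135,0.076,-0.1],[0,0,0]],[[-0.0135,0.076,-0.1],[0,0,0]],[[-0.0135,0.076,-0.1],[0,0,0]],[[-0.0135,0.076,-0.1],[0,0,0]],[[0,0,-0.1],[0,0,0]],[[0,0,-0.073],[0,0,0]],[[0,0,0],[0,0,0]],[[0,0,0],[0,0,0]]]'
python3 -c "
from h import *
s=sense();R=s['orientation'];p=s['eef_pos'];a=p-.002*R[:,2]
P=a+.137*R[:,0];print(P,proj('top',P),proj('side',P))
t=get_image('top')[:,:,::-1];s=get_image('side')[:,:,::-1]
r=lambda a:cv2.resize(a,None,fx=3,fy=3,interpolation=cv2.INTER_CUBIC)
cv2.imwrite('pics/b2.png',np.hstack([r(t[180:320,350:480]),r(s[220:360,240:370])]))"
```

```text
clock: 14.5
eef_pos: [0.5266, -0.2398, 0.2736]
orientation: [[-0.205, -0.867, 0.454], [-0.371, 0.498, 0.784], [-0.906, -0.007, -0.423]]
wrist_force: [-0.5, 0.4, -0.6]
finger_gap: 0.167
finger_force: 30.0
[ 0.49758573 -0.29211718  0.15031569] [417.5 251. ] [299.4 296.3]
```

View pics/b2.png

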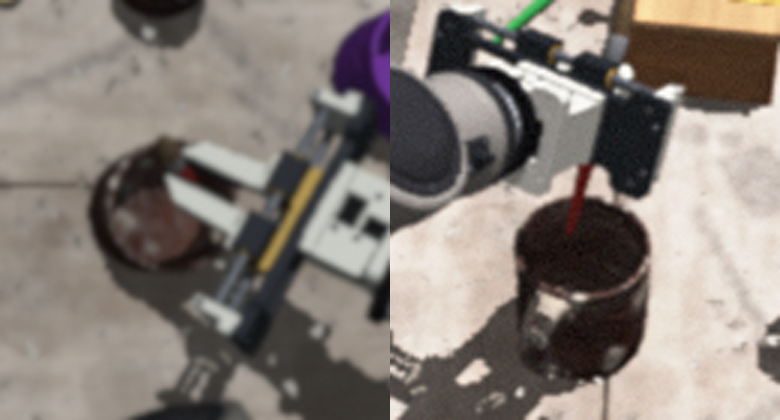

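The butt is at side pixel (300,297), inside the mouth opening and as predicted. I'm lowering it in and releasing.

```bash
python3 -m pendant '[[[0,0,-0.1],[0,0,0]],[[0,0,-0.1],[0,0,0]],[[0,0,-0.1],[0,0,0]],[[0,0,-0.1],[0,0,0]],[[0,0,-0.08],[0,0,0]],[[0,0,-0.06],[0,0,0]],[[0,0,-0.06],[0,0,0]],[[0,0,0],[0,0,0]],[[0,0,0],[0,0,0]]]'; python3 -m pendant '[[[0,0,0],[0,0,0]],[[0,0,0],[0,0,0]],[[0,0,0],[0,0,0]],[[0,0,0],[0,0,0]],[[0,0,0],[0,0,0]],[[0,0,0],[0,0,0]]]' -0.1
python3 -c "
from h import *
s=sense();R=s['orientation'];P=s['eef_pos']+.137*R[:,0];print(P)
s=get_image('side')[:,:,::-1]
r=lambda a:cv2.resize(a,None,fx=3,fy=3,interpolation=cv2.INTER_CUBIC)
cv2.imwrite('pics/b3.png',r(s[220:360,240:370]))"
```

```text
clock: 15.35
eef_pos: [0.5262, -0.2402, 0.1525]
orientation: [[-0.207, -0.867, 0.454], [-0.367, 0.499, 0.785], [-0.907, -0.004, -0.421]]
wrist_force: [-0.6, -0.3, -0.5]
finger_gap: 0.164
finger_force: 30.0
clock: 15.85
eef_pos: [0.5261, -0.2402, 0.1526]
orientation: [[-0.207, -0.867, 0.454], [-0.368, 0.499, 0.785], [-0.907, -0.005, -0.422]]
wrist_force: [0.2, -0.2, 0.2]
finger_gap: 0.447
finger_force: 0.0
[ 0.49779674 -0.29055937  0.0284291 ]
```

View pics/b3.png

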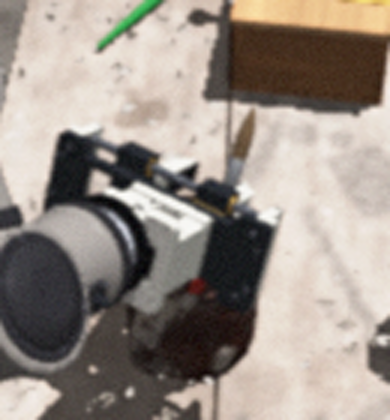

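The brush stands released in the mug. I'm backing out along the tool axis, then lifting.

```bash
python3 -m pendant '[[[-0.045,-0.078,0.042],[0,0,0]],[[-0.045,-0.078,0.042],[0,0,0]],[[-0.045,-0.078,0.042],[0,0,0]],[[-0.045,-0.078,0.042],[0,0,0]],[[-0.045,-0.078,0.042],[0,0,0]],[[-0.045,-0.078,0.1],[0,0,0]],[[-0.03,-0.05,0.18],[0,0,0]],[[0,0,0.19],[0,0,0]],[[0,0,0.19],[0,0,0]],[[0,0,0.19],[0,0,0]],[[0,0,0],[0,0,0]],[[0,0,0],[0,0,0]]]'
python3 -c "
from h import *
t=get_image('top')[:,:,::-1];s=get_image('side')[:,:,::-1]
r=lambda a:cv2.resize(a,None,fx=3,fy=3,interpolation=cv2.INTER_CUBIC)
cv2.imwrite('pics/b4.png',np.hstack([r(t[180:320,350:480]),r(s[220:360,240:370])]))"
```

```text
clock: 16.9
eef_pos: [0.4661, -0.3438, 0.3663]
orientation: [[-0.205, -0.867, 0.455], [-0.372, 0.499, 0.783], [-0.905, -0.009, -0.424]]
wrist_force: [0.1, -0.5, -0.9]
finger_gap: 0.451
finger_force: 0.0
```

View pics/b4.png

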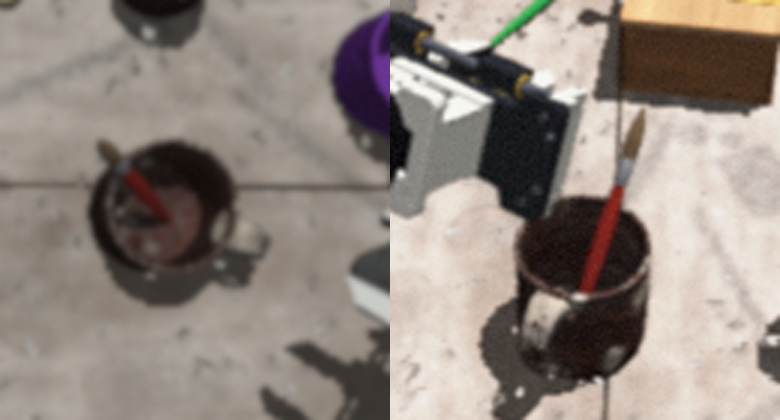

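```bash
python3 -m pendant '[[[0,0,0],[-0.853,0.493,0]],[[0,0,0],[-0.853,0.493,0]],[[0,0,0],[-0.853,0.493,0]],[[0,0,0],[-0.853,0.493,0]],[[0,0,0],[-0.853,0.493,0]],[[0,0,0],[-0.853,0.493,0]],[[0,0,0],[-0.853,0.493,0]],[[0,0,0],[-0.853,0.493,0]],[[0,0,0],[-0.853,0.493,0]],[[0,0,0],[-0.853,0.493,0]],[[0,0,0],[-0.853,0.493,0]],[[0,0,0],[0,0,0]]]' 0.3
python3 -m pendant '[[[0.0134,0.129,0],[0,0,0.9525]],[[0.0134,0.129,0],[0,0,0.9525]],[[0.0134,0.129,0],[0,0,0.9525]],[[0.0134,0.129,0],[0,0,0.9525]],[[0.0134,0.129,0],[0,0,0.9525]],[[0.0134,0.129,0],[0,0,0.9525]],[[0.0134,0.129,0],[0,0,0.9525]],[[0.0134,0.129,0],[0,0,0.9525]],[[0.0134,0.129,0],[0,0,0.9525]],[[0.0134,0.129,0],[0,0,0.9525]],[[0.0134,0.129,0],[0,0,0.9525]],[[0.0134,0.129,0],[0,0,0.9525]],[[0.0134,0.129,0],[0,0,0.9525]],[[0.0134,0.129,0],[0,0,0.9525]],[[0.0134,0.129,0],[0,0,0.9525]],[[0.0134,0.129,0],[0,0,0.9525]],[[0.0134,0.129,0],[0,0,0.9525]],[[0.0134,0.129,0],[0,0,0.9525]],[[0.0134,0.129,0],[0,0,0.9525]],[[0.0134,0.129,0],[0,0,0.9525]]]'
python3 -m pendant '[[[0,0,0],[0,0,0]],[[0,0,0],[0,0,0]]]'
python3 -c "
from h import *
np.set_printoptions(precision=4,suppress=True)
print(sense()['qpos'])
tip,e=tri('top',(383.3,228.3),'side',(323.3,257.3));b=at_z('top',406,252.7,.015)
print('tip',tip,e,'butt',b,'lean',np.degrees(np.arccos((tip-b)[2]/np.linalg.norm(tip-b))))
c=calibration('wrist');save('wrist','w1');print(proj('wrist',(.5195,.1715,.096),c))"
```

```text
clock: 18.0
eef_pos: [0.4673, -0.341, 0.3634]
orientation: [[-0.492, -0.871, -0.002], [-0.871, 0.492, -0.001], [0.002, 0.002, -1.0]]
wrist_force: [-0.1, 0.6, -0.1]
finger_gap: 0.648
finger_force: 0.0
clock: 19.67
eef_pos: [0.5195, 0.1731, 0.3625]
orientation: [[0.996, -0.091, -0.006], [-0.091, -0.996, 0.002], [-0.006, -0.001, -1.0]]
wrist_force: [0.6, 0.7, 0.0]
finger_gap: 0.649
finger_force: 0.0
clock: 19.83
eef_pos: [0.5194, 0.1727, 0.3624]
orientation: [[0.996, -0.094, -0.005], [-0.094, -0.996, 0.001], [-0.005, -0.001, -1.0]]
wrist_force: [0.3, 0.3, -0.4]
finger_gap: 0.649
finger_force: 0.0
[ 10.2994  18.6337  67.6882   0.1193  93.9645 105.724 ]
tip [ 0.5503 -0.2     0.1942] 0.002439202946873205 butt [ 0.4988 -0.2938  0.015 ] lean 30.84938124621497
[320.1 203.5]
```

View pics/w1.png

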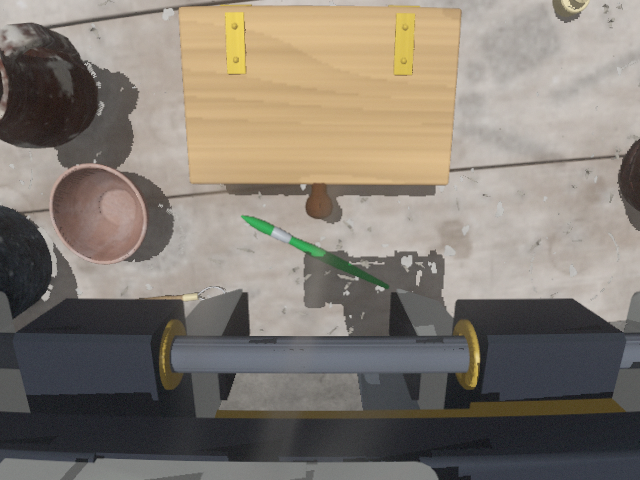

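The wrist view shows the knob at (318,207), within 3 mm of the prediction, and the lid edges square to the image. I'm descending to pinch it.

```bash
python3 -m pendant '[[[-0.008,0,-0.18],[0,0,0]],[[0,0,-0.18],[0,0,0]],[[0,0,-0.18],[0,0,0]],[[0,0,-0.18],[0,0,0]],[[0,0,-0.18],[0,0,0]],[[0,0,-0.18],[0,0,0]],[[0,0,-0.14],[0,0,0]],[[0,0,-0.1],[0,0,0]],[[0,0,-0.06],[0,0,0]],[[0,0,-0.04],[0,0,0]],[[0,0,0],[0,0,0]],[[0,0,0],[0,0,0]]]'
python3 -m pendant '[[[0,0,0],[0,0,0]],[[0,0,0],[0,0,0]],[[0,0,0],[0,0,0]],[[0,0,0],[0,0,0]],[[0,0,0],[0,0,0]],[[0,0,0],[0,0,0]]]' -1
```

```text
clock: 20.88
eef_pos: [0.5182, 0.1714, 0.0805]
orientation: [[0.995, -0.097, -0.001], [-0.097, -0.995, 0.001], [-0.001, -0.0, -1.0]]
wrist_force: [0.2, -0.0, 1.1]
finger_gap: 0.649
finger_force: 0.0
clock: 21.38
eef_pos: [0.5183, 0.1734, 0.0808]
orientation: [[0.995, -0.095, 0.001], [-0.095, -0.995, 0.002], [0.0, -0.002, -1.0]]
wrist_force: [0.0, 4.8, 1.7]
finger_gap: 0.291
finger_force: 30.0
```

```bash
python3 -c "
import numpy as np
a=np.radians(1.83+np.arange(0,61,3));x=-.1881*np.cos(a)/.2;z=.1881*np.sin(a)/.2
for i,(dx,dz) in enumerate(zip(np.diff(x),np.diff(z))):print(3*i+3,round(dx*.995,3),round(-dx*.097,3),round(dz,3))"
```

```text
3 0.003 -0.0 0.049
6 0.005 -0.001 0.049
9 0.008 -0.001 0.049
12 0.01 -0.001 0.048
15 0.013 -0.001 0.047
18 0.015 -0.002 0.047
21 0.018 -0.002 0.046
24 0.02 -0.002 0.045
27 0.022 -0.002 0.044
30 0.025 -0.002 0.042
33 0.027 -0.003 0.041
36 0.029 -0.003 0.04
39 0.031 -0.003 0.038
42 0.033 -0.003 0.036
45 0.035 -0.003 0.035
48 0.037 -0.004 0.033
51 0.038 -0.004 0.031
54 0.04 -0.004 0.029
57 0.041 -0.004 0.027
60 0.043 -0.004 0.024
```

```bash
python3 -m pendant '[[[0,0.01,0],[0,0,0]],[[0.003,0,0.049],[0,0,0]],[[0.005,-0.001,0.049],[0,0,0]],[[0.008,-0.001,0.049],[0,0,0]],[[0.01,-0.001,0.048],[0,0,0]],[[0.013,-0.001,0.047],[0,0,0]],[[0.015,-0.002,0.047],[0,0,0]],[[0,0,0],[0,0,0]],[[0,0,0],[0,0,0]]]'
python3 -m pendant '[[[0.018,-0.002,0.046],[0,0,0]],[[0.02,-0.002,0.045],[0,0,0]],[[0.022,-0.002,0.044],[0,0,0]],[[0.025,-0.002,0.042],[0,0,0]],[[0.027,-0.003,0.041],[0,0,0]],[[0.029,-0.003,0.04],[0,0,0]],[[0,0,0],[0,0,0]],[[0,0,0],[0,0,0]]]'
```

```text
clock: 22.13
eef_pos: [0.5292, 0.1724, 0.1389]
orientation: [[0.995, -0.095, 0.0], [-0.095, -0.995, -0.001], [0.0, 0.001, -1.0]]
wrist_force: [1.9, -5.0, -1.9]
finger_gap: 0.293
finger_force: 30.0
clock: 22.8
eef_pos: [0.5569, 0.1696, 0.1898]
orientation: [[0.995, -0.095, -0.001], [-0.095, -0.995, -0.001], [-0.001, 0.001, -1.0]]
wrist_force: [0.7, -5.5, -2.4]
finger_gap: 0.297
finger_force: 30.0
```

```bash
python3 -m pendant '[[[0.031,-0.008,0.038],[0,0,0]],[[0.033,-0.003,0.036],[0,0,0]],[[0.035,-0.003,0.035],[0,0,0]],[[0.037,-0.004,0.033],[0,0,0]],[[0.038,-0.004,0.031],[0,0,0]],[[0.04,-0.004,0.029],[0,0,0]],[[0.041,-0.004,0.027],[0,0,0]],[[0.043,-0.004,0.024],[0,0,0]],[[0,0,0],[0,0,0]],[[0,0,0],[0,0,0]],[[0,0,0],[0,0,0]],[[0,0,0],[0,0,0]]]'
python3 -c "
from h import *
t=get_image('top')[:,:,::-1];s=get_image('side')[:,:,::-1]
cv2.imwrite('pics/f.png',np.hstack([cv2.resize(t[140:320,170:470],None,fx=1.3,fy=1.3),cv2.resize(s[100:360,240:460],None,fx=1.8,fy=1.8)[:234]]) if 0 else cv2.resize(s[100:360,220:460],None,fx=2.3,fy=2.3,interpolation=cv2.INTER_CUBIC))
bx=np.array([.995,-.097]);p=sense()['eef_pos'];H=np.array([.518,.1735])+.188*bx
dx=(p[:2]-H)@bx;dz=p[2]+.0155-.090;print(dx,dz,np.hypot(dx,dz),np.degrees(np.arctan2(dz,-dx))-1.83)
for th in(54,60,66):
  a=np.radians(th+1.83);q=H-.1881*np.cos(a)*bx;print(th,proj('side',[*q,.09+.1881*np.sin(a)]))"
```

```text
clock: 23.8
eef_pos: [0.6158, 0.1637, 0.2402]
orientation: [[0.996, -0.095, -0.002], [-0.095, -0.996, 0.0], [-0.002, -0.0, -1.0]]
wrist_force: [-1.8, -2.1, 0.2]
finger_gap: 0.295
finger_force: 30.0
-0.0893480668173877 0.16580167244403285 0.18834349372686793 59.85042979069512
54 [342.4 163.1]
60 [348.1 160.7]
66 [354.2 158.7]
```

View pics/f.png

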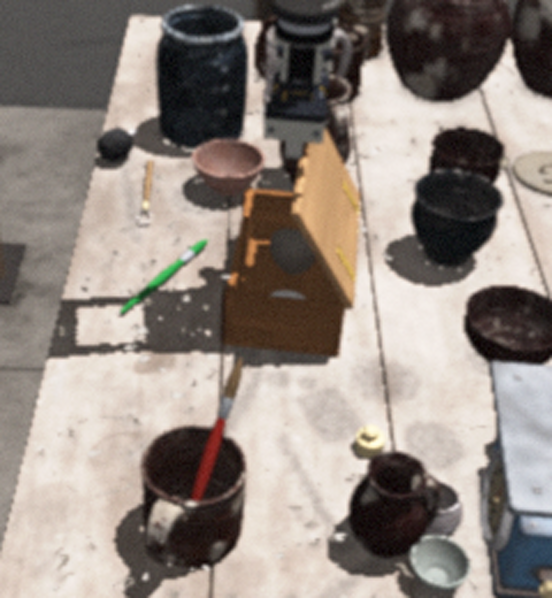

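The lid stands open in the gripper at about 59.9° by the hinge geometry. The side view agrees, and it also shows the brush standing in the upright mug at crop pixel (215,430). I'm handing in.

```bash
python3 -m pendant '[[[0,0,0],[0,0,0]],[[0,0,0],[0,0,0]],[[0,0,0],[0,0,0]],[[0,0,0],[0,0,0]],[[0,0,0],[0,0,0]],[[0,0,0],[0,0,0]]]' && python3 -c "
from plant import job_done;print(job_done())"
```

```text
clock: 24.4
eef_pos: [0.6166, 0.1636, 0.2406]
orientation: [[0.995, -0.095, -0.001], [-0.095, -0.995, 0.001], [-0.001, -0.001, -1.0]]
wrist_force: [-3.9, -2.5, 3.9]
finger_gap: 0.293
finger_force: 30.0
the job is handed in; nothing more can be done
None
```

I handed the job in at 24.4 s: the red brush stands released in the upright brown mug, handle down and leaning about 31°, and the gripper is holding the lid at about 60°. No verdict came back, so these angles are my own measurements.

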